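Pack the stereo brackets in their carrier and lock it

TASK

Take the three steel brackets out of their foam cap together as one pile, and put the pile in the grey carrier's pocket: tip it so that the feet at one end go in under the metal lip, then let the other end down until all three stand fully home in the pocket. Then take the T-head key from its stand, put its head down through the slot of the carrier's lock plate until its collar rests on the plate, and turn it a quarter turn so that its bar lies along the carrier and reaches over the brackets' other feet; leave it so, and do not disturb the other things on the bench.

Things in the scene. Friction and masses are not known exactly. Their poses are not given: they have to be found in the camera images.
- bracket1_mid (a point): One of three like steel brackets standing on edge side by side as a pile: an upside-down T plate 12 mm thick, body 100 mm long and 75 mm high, and at each end, at the bottom, a foot 20 mm longer (140 mm overall) and 20 mm high; ends alike; 0.13 to 0.25 kg. Point: mid length, mid thickness, half-way up (37.5 mm over its bottom). x along the length, y across the thickness, z up.
- bracket2_mid (a point): One of three like steel brackets standing on edge side by side as a pile: an upside-down T plate 12 mm thick, body 100 mm long and 75 mm high, and at each end, at the bottom, a foot 20 mm longer (140 mm overall) and 20 mm high; ends alike; 0.13 to 0.25 kg. Point: mid length, mid thickness, half-way up (37.5 mm over its bottom). x along the length, y across the thickness, z up.
- bracket3_mid (a point): One of three like steel brackets standing on edge side by side as a pile: an upside-down T plate 12 mm thick, body 100 mm long and 75 mm high, and at each end, at the bottom, a foot 20 mm longer (140 mm overall) and 20 mm high; ends alike; 0.13 to 0.25 kg. Point: mid length, mid thickness, half-way up (37.5 mm over its bottom). x along the length, y across the thickness, z up.
- cap: White foam end cap, fixed to the bench, 180 x 84 mm, 22 mm high, in which the pile of brackets stands at the start, in a groove 152 mm long (x), 46 mm wide (y), whose floor is 6 mm above the bench, with 1 to 2 mm gaps between the brackets and about 3.5 mm free at each side. Origin: centre of the underside; x along the groove.
- carrier: Grey plastic carrier fixed to the bench, 225 mm long (x), 80 mm wide (y), 30 mm high (38 mm at the lip). Origin: centre of the underside; x points from the lip end to the lock-plate end, z up. The half toward -x is the pocket, the end toward +x is the metal lock plate with its slot.
- pocket (a point): Middle of the carrier pocket's floor, 6 mm above the bench; axes as the carrier's. Pocket 145 mm long (x -72.5 to +72.5), 40 mm wide (the pile is 36 mm thick). Side walls and +x wall rise 24 mm above this floor; the side walls flare over their top 6 mm to 49 mm at the rim. The lip stands at the -x end.
- lip (a point): Middle of the lower free edge of the carrier's metal lip, 32 mm above the bench, 26 mm above the pocket floor. The lip, 6 mm thick, overhangs the pocket's -x end by 14 mm across its full width, so 131 mm is open above: brackets (140 mm) cannot go straight down; their -x feet go under the lip, tilted nose down, then the +x end is let down.
- slot (a point): Middle of the slot in the carrier's metal lock plate, at the plate's top face, 30 mm above the bench, 34 mm beyond the pocket's +x wall face; axes as the carrier's. Slot 50 mm long across the carrier (y), 18 mm wide (x); plate 8 mm thick; below it a hollow 58 mm (x) by 68 mm (y), down to the bench, in which the key's head turns freely.
- key_bar (a point): T-head key: middle of its grip bar, half-way up. Bar 96 mm long (x), 14 mm thick (y), 20 mm high (z), with a toe 10 mm long turned down 14 mm below each end. With the key's collar resting on a plate this point is 28 mm above the plate's top. It goes in with the bar along the slot and is locked, turned either way, when the bar lies along the carrier, a toe over the brackets' feet. 0.1 to 0.2 kg.
- key_head (a point): Middle of the key's underside, 50 mm below the middle of its bar: a crosswise head 44 mm long (x, the same way as the bar), 12 mm wide, 10 mm high. Above it a round shaft 11 mm wide, then, 22 to 26 mm above this point, a round collar 26 mm wide, then a neck 16 mm wide up to the bar.
- stand: White foam stand fixed to the bench, 100 x 70 mm, 30 mm high, with a slot 52 x 20 mm along its x, in which the key stands upright at the start, bar along the stand's x, collar on the top. Origin: centre of the underside.
- screwdriver: Bystander, to be left alone: screwdriver lying on the bench. Origin on its underside.
- wrench: Bystander, to be left alone: wrench lying on the bench. Origin on its underside.
- tape: Bystander, to be left alone: black roll of tape, 90 mm wide, 24 mm high, lying flat. Origin on its underside.
- jar: Bystander, to be left alone: glass jar, 54 mm wide, 70 mm high. Origin on its underside.
- strap: Bystander, to be left alone: thin slotted steel strap, 162 x 32 x 5 mm, lying flat. Origin on its underside.
- spray: Bystander, to be left alone: grey spray can, 64 mm wide, 170 mm high. Origin on its underside.
- mug: Bystander, to be left alone: white mug, 80 mm wide, 90 mm high. Origin on its underside.
There are look-alikes about, which are no part of the job. Leave any blue or turquoise look-alike of the part that bears bracket1_mid alone.

How it is judged (in metres and radians):
On the way, in this order (a step that is already met when the one before it is completed fails the run):
1. all three brackets are lifted clear together (height (world z) of each of bracket1_mid, bracket2_mid, bracket3_mid above 0.075 m), for 0.1 s.
2. all three brackets stand fully home in the pocket, feet under the lip (x of bracket1_mid in the frame of pocket between -0.006 and 0.006 m and y of bracket1_mid in the frame of pocket between -0.024 and 0.024 m and z of bracket1_mid in the frame of pocket between 0.032 and 0.0415 m and angle between each of bracket1_mid, bracket2_mid, bracket3_mid's own z axis and vertical below 0.3 rad and angle between the x axis of each of bracket1_mid, bracket2_mid, bracket3_mid and the x axis of pocket, either way round below 0.06 rad and x of bracket2_mid in the frame of pocket between -0.006 and 0.006 m and y of bracket2_mid in the frame of pocket between -0.024 and 0.024 m and z of bracket2_mid in the frame of pocket between 0.032 and 0.0415 m and x of bracket3_mid in the frame of pocket between -0.006 and 0.006 m and y of bracket3_mid in the frame of pocket between -0.024 and 0.024 m and z of bracket3_mid in the frame of pocket between 0.032 and 0.0415 m), for 0.2 s.
3. the key's head is through the slot, bar across the carrier, collar on the lock plate (horizontal distance between key_bar and slot below 0.008 m and z of key_bar in the frame of slot between 0.023 and 0.033 m and angle between key_bar's own z axis and vertical below 0.15 rad and angle between the x axis of key_bar and the y axis of slot, either way round below 0.35 rad), for 0.1 s.
4. the key is turned a quarter turn, bar along the carrier (horizontal distance between key_bar and slot below 0.008 m and z of key_bar in the frame of slot between 0.023 and 0.033 m and angle between key_bar's own z axis and vertical below 0.15 rad and angle between the x axis of key_bar and the x axis of slot, either way round below 0.35 rad), for 0.2 s.
At the end, for the whole second after the job is handed in: All three brackets stand on the pocket floor (5 mm), lengthwise within 6 mm of its middle and 0.06 rad, leaning under 0.3 rad; the key stands in the slot (8 mm sideways, collar within 5 mm of the plate, lean under 0.15 rad), its bar within 0.35 rad of the carrier's length (all of step 2 and all of step 4); the robot touches nothing.
It fails at once if another thing on the bench is shoved (over 30 mm) (distance of any of screwdriver, wrench, tape, jar, strap, spray, mug from where it was at the start of the episode above 0.03 m).
It fails at once if the jar, spray can or mug is knocked over (angle between any of jar, spray, mug's own z axis and vertical above 0.5 rad).
It also fails if it takes over 64 s, if anything falls off the work surface, if the arm or the gripper's body presses on something with over 40 N, if the wrist force passes 120 N, or if a joint passes its speed limit or range.

ROBOT

A 6-joint arm with a two-finger parallel gripper is mounted at the origin on the work surface. World frame = base frame: x ahead of the robot, y to its left, z up, the work surface at z = 0. Lengths are in m, angles in degrees, forces in N, time in s.
With the tool pointing down it reaches from about 0.375 to 0.9 m from the base axis. Payload 3.1 kg.
Tool frame: the origin (TCP) lies on the centre line of the jaws, within the pads' length; the fingertips stand finger_overhang ahead of it and the grasp point (between the pads) lies 5 mm behind it (finger_overhang is the distance from the TCP to the fingertips, in m); z points along the fingers, y is the line along which they close (so a half turn about z gives the same grasp; the last joint's range is limited). The gripper opens to 87 mm and grips with 3 to 60 N. Pads are 19 mm wide; open, the fingers measure 117 mm over their backs; the gripper's body (75 mm by 190 mm) begins 51 mm behind the grasp point.
Start: joints at [-77.493, 30.224, 82.088, -0, 67.689, -10.227], TCP at [0.242, -0.576, 0.237] pointing down, gripper open.
Joint ranges: [-176.69, 176.69], [-43.24, 126.21], [12.49, 139.97], [-82, 262], [0, 151.66], [-163.58, 163.58]. Speed limits (degrees/s): [159.86, 159.86, 180, 180, 180, 180].

INTERFACE

Orientations are given as a 3x3 rotation matrix whose columns are the frame's x, y, z axes.
In Python, from rig import read_state, capture, calibration, hand_in, finger_overhang gives the robot as it stands.
- The arm moves only by the tool send_rows, never from a script. Its argument "plan" is a list of rows, each a list of 5 numbers: the closure in counts, from 0 (fully open) to 255 (shut), then the shift along the tool's x, y, z in m, then the turn about the tool's z in rad. A call has 1 to 20 rows; each row shifts and turns the commanded pose from where the row before left it, along the tool's axes as they then stand; what a row does not reach is not made up. A row lasts 1/12 s, in which the tool goes at most 41.7 mm and 7.16 degrees, less where a joint would pass 70% of its speed; a pose out of reach is approached as far as the arm can. A call is refused whole if a number of a shift passes 0.0417 or a number of a turn 0.125, either way. A call with a gripper value outside its range is refused whole. The fingers move at their own pace and stop on an object; the grip force is fixed at half the most. Time passes only in rows, so rows that do not move let the fingers close. It gives the time, the measured TCP pose, the force, the opening and the grip force at its end, in the units of the state.
- read_state(): the state, without advancing time (a new reading comes with each control period).
- capture(name): name is "scene" or "side" or "wrist"; returns (picture, depth): 384x512x3 uint8, blue, green, red; 384x512 float32, m along the optical axis (not along the pixel's ray), 0 where there is no reading.
- calibration(name): a dict with "fx", "fy", "cx", "cy" (pixels), "xyz" and "rotation" of the camera in the world. Camera axes: x right, y down, z forward; pixel columns grow to the right and rows downward; lengths in m; the calibration is good to about 2 mm. A picture is of the moment at which its call begins: read the wrist's pose just before it. calibration takes no time and is no camera call; for the wrist camera it gives the pose at the moment of the call.
- hand_in(): hands the job in; it is judged then, once.
The state is a dict: "time_s": time; "joint_positions": joint angles; "qvel": joint speeds; "tau": joint torques, N m; "position": TCP position; "tcp_rot": TCP orientation; "force": force on the tool from outside, world axes, zero at the start; "moment": the same for the moment, N m; "opening": opening from 0.0 (shut) to 1.0 (fully open); "grasp_force": force on a finger pad.
Only numpy, scipy, OpenCV 4.12 (cv2) and the standard library are available. Lean on these libraries where they do the work, as an engineer would, in place of code of your own. Each camera call takes 0.05 s, during which the arm holds its last target. There are 200 camera calls.

## Working session

There is one attempt and no reset: what is moved stays moved. The work goes in short steps, Python scripts to look and compute and a tool call to move; the robot and the scene stay as the last step left them, time stands still between calls to the robot, and variables do not carry over. Pictures are saved under pics/ and viewed, at most 10 in all, crops included, and the job is handed in when it is done.

Besides the shell and the picture viewer there is one more tool, called after "Request:" by a JSON object that holds its "method" and its "body", one argument or row to a line. send_rows: Moves the arm, as the interface text tells. Its arguments: {"type":"object","properties":{"plan":{"type":"array","items":{"type":"array","items":{"type":"number"}}}},"required":["plan"]}

```bash
ls; mkdir -p pics; cat > h.py <<'E'
import numpy as np,cv2
from rig import read_state,capture,calibration,hand_in,finger_overhang
def pts(depth,c):
    v,u=np.mgrid[0:384,0:512]; z=depth
    p=np.stack([(u-c['cx'])/c['fx']*z,(v-c['cy'])/c['fy']*z,z],-1)
    return p@np.array(c['rotation']).T+np.array(c['xyz'])
def grab(n,save=None):
    c=calibration(n); im,d=capture(n)
    if save: cv2.imwrite('pics/'+save,im)
    return im,d,pts(d,c),c
def st():
    s=read_state(); print('t',s['time_s'],'pos',np.round(s['position'],4),'open',s['opening'],'gf',s['grasp_force'],'F',np.round(s['force'],1)); print(np.round(s['tcp_rot'],3).tolist()); return s
E
python3 - <<'E'
from h import *
st(); print(finger_overhang if not callable(finger_overhang) else finger_overhang())
ims=[]
for n in('scene','side','wrist'):
    im,d,P,c=grab(n); ims.append(im); print(n,np.round(c['xyz'],3),np.round(c['rotation'],3).tolist(),c['fx']); np.savez('pics/%s0.npz'%n,im=im,P=P)
for n,i in zip('abc',ims): cv2.imwrite('pics/%s0.png'%n,cv2.resize(i,(800,600)))
E
```

```text
pics
t 0.0 pos [ 0.2414 -0.5757  0.2356] open 0.9974382391870312 gf 0.0 F [ 0.3 -0.4 -0.5]
[[0.922, 0.386, -0.0], [0.386, -0.922, 0.002], [0.0, -0.002, -1.0]]
0.014
scene [1.228 0.651 0.755] [[-0.698, 0.4, -0.594], [0.716, 0.374, -0.59], [-0.014, -0.837, -0.547]] 372.14541890024594
side [ 0.447 -1.112  1.151] [[0.998, -0.026, 0.051], [-0.054, -0.73, 0.682], [0.02, -0.683, -0.73]] 443.0415773175605
wrist [ 0.309 -0.548  0.385] [[0.386, -0.888, -0.248], [-0.922, -0.372, -0.103], [-0.001, 0.269, -0.963]] 267.27391091694244
```

View pics/a0.png

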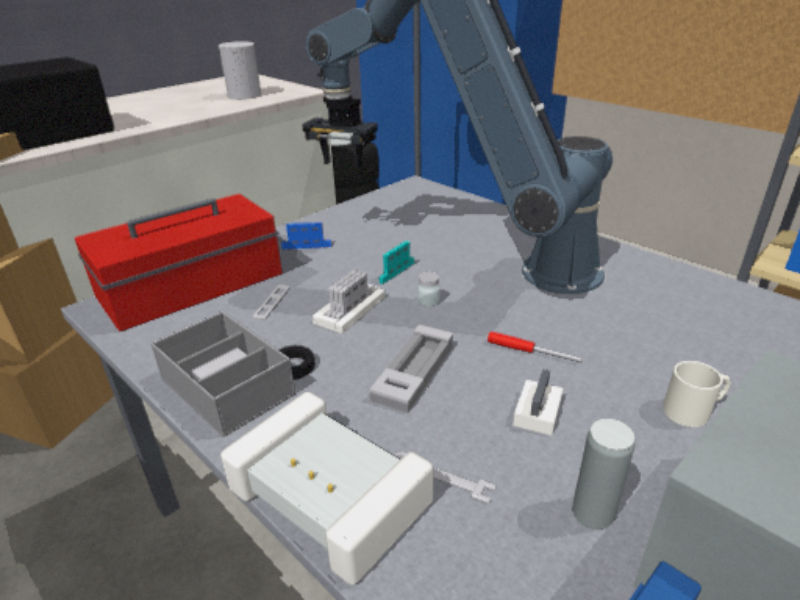

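View pics/b0.png

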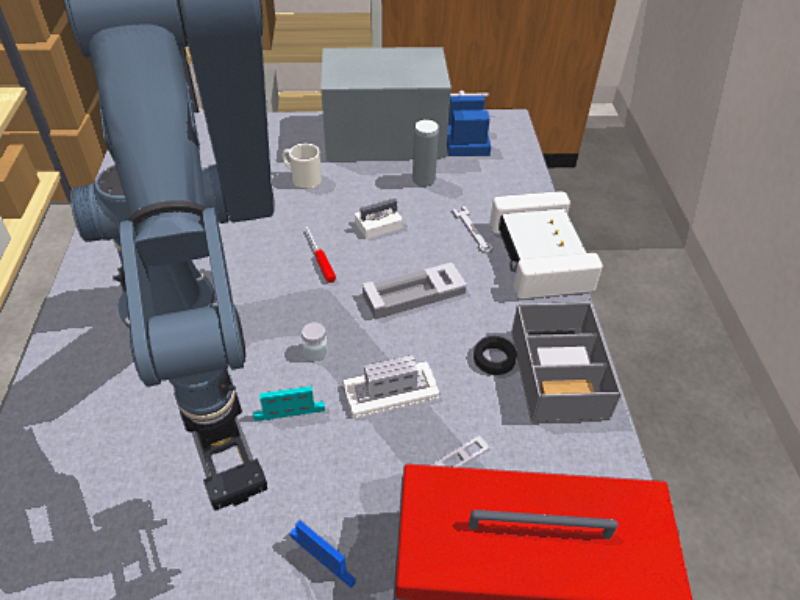

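Side view (800 px scale): steel pile in white cap at (390,385); turquoise look-alike at (288,402), blue at (322,550). Only the three grey plates in the cap fit. The carrier is at (415,288), with its lock plate at the right (448,275) and lip at the left (372,297). The key in its stand is at (380,215), the jar at (314,340), the spray can at (425,155).

```bash
cat > m.py <<'E'
from h import *
S=np.load('pics/scene0.npz'); D=np.load('pics/side0.npz')
k=512/800
for n,(u,v) in dict(pile=(390,375),cap=(395,408),carr=(412,290),plate=(455,287),key=(378,210),stand=(380,232),jar=(314,330),spray=(425,130),mug=(305,155),turq=(288,402),strap=(462,452),tape=(480,360),drv=(322,262)).items():
    print(n,np.round(D['P'][int(v*k),int(u*k)],3))
E
python3 m.py
python3 - <<'E'
import cv2
a=cv2.imread('pics/b0.png'); cv2.imwrite('pics/crop1.png',cv2.resize(a[180:430,330:530],(640,800),interpolation=cv2.INTER_CUBIC)[:,:][:800,:640] if 0 else cv2.resize(a[180:430,330:530],(480,600),interpolation=cv2.INTER_CUBIC))
E
```

```text
pile [ 0.492 -0.29   0.079]
cap [ 0.501 -0.314  0.003]
carr [0.557 0.014 0.007]
plate [ 0.655 -0.006  0.034]
key [0.485 0.244 0.059]
stand [0.492 0.214 0.013]
jar [ 0.34  -0.158  0.069]
spray [0.614 0.416 0.175]
mug [0.297 0.485 0.058]
turq [ 0.296 -0.325  0.051]
strap [ 0.624 -0.421  0.005]
tape [ 0.686 -0.215  0.025]
drv [0.35  0.097 0.025]
```

View pics/crop1.png

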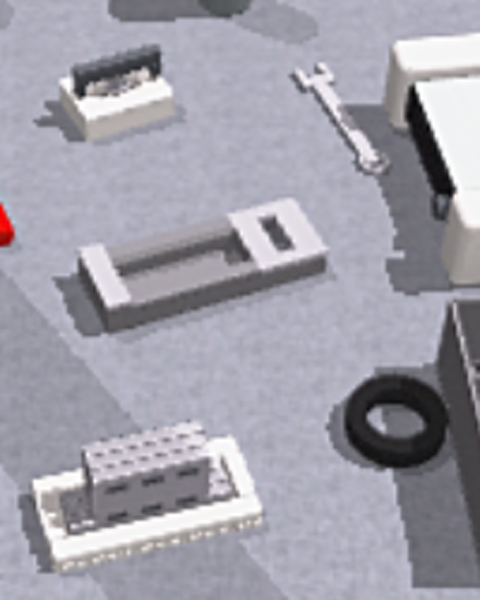

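The crop shows three grey plates in the white cap, the carrier with its lip at the left end and its slotted plate at the right end, and the dark key in its stand. Next I fit each one from the clouds.

```bash
cat > m.py <<'E'
from h import *
def fit(name,c,r,z0,z1,srcs=('scene','side','wrist')):
    for s in srcs:
        d=np.load('pics/%s0.npz'%s); P=d['P'].reshape(-1,3)
        m=(np.hypot(P[:,0]-c[0],P[:,1]-c[1])<r)&(P[:,2]>z0)&(P[:,2]<z1)
        if m.sum()<20: print(name,s,m.sum()); continue
        q=P[m]; 
        # trim outliers by grid occupancy
        g=np.round(q[:,:2]/.004).astype(int); _,inv,cnt=np.unique(g,axis=0,return_inverse=True,return_counts=True)
        q=q[cnt[inv.ravel()]>=2]
        (x,y),(w,h),a=cv2.minAreaRect((q[:,:2]*1000).astype(np.float32))
        if w<h: w,h,a=h,w,a-90
        a=(a+90)%180-90
        print(name,s,len(q),'ctr %.1f %.1f size %.1f %.1f yaw %.2f'%(x,y,w,h,a),'zmed %.4f'%np.median(q[:,2]))
fit('captop',(.49,-.285),.12,.014,.030)
fit('piletop',(.49,-.285),.09,.068,.095)
fit('carrier',(.58,.01),.15,.022,.05)
fit('lip',(.48,-.01),.07,.034,.05)
fit('stand',(.49,.24),.08,.022,.036)
fit('key',(.49,.24),.08,.055,.08)
fit('spray',(.614,.416),.06,.15,.19)
E
python3 m.py
```

```text
captop scene 191 ctr 497.8 -268.5 size 182.6 82.7 yaw 9.97 zmed 0.0223
captop side 513 ctr 495.9 -276.2 size 179.3 85.1 yaw 13.55 zmed 0.0231
captop wrist 0
piletop scene 106 ctr 497.7 -267.4 size 99.4 39.8 yaw 7.41 zmed 0.0795
piletop side 304 ctr 495.7 -275.6 size 98.8 42.4 yaw 13.91 zmed 0.0816
piletop wrist 0
carrier scene 540 ctr 566.3 2.8 size 224.2 81.7 yaw 18.96 zmed 0.0312
carrier side 441 ctr 562.7 1.2 size 226.4 84.6 yaw 19.30 zmed 0.0317
carrier wrist 0
lip scene 48 ctr 470.5 -27.8 size 77.7 21.7 yaw -69.54 zmed 0.0387
lip side 67 ctr 467.7 -33.0 size 82.0 26.1 yaw -77.92 zmed 0.0395
lip wrist 0
stand scene 329 ctr 490.7 252.2 size 101.8 69.8 yaw 22.72 zmed 0.0309
stand side 80 ctr 485.6 247.3 size 93.2 77.2 yaw 21.28 zmed 0.0304
stand wrist 0
key scene 97 ctr 491.7 252.6 size 95.2 13.5 yaw 22.04 zmed 0.0692
key side 62 ctr 488.7 249.3 size 94.1 15.2 yaw 21.09 zmed 0.0648
key wrist 0
spray scene 632 ctr 624.0 440.8 size 60.1 59.9 yaw 44.17 zmed 0.1706
spray side 99 ctr 619.1 433.0 size 54.9 52.4 yaw 43.10 zmed 0.1656
spray wrist 0
```

Request:
{"method": "send_rows", "body": {
  "plan": [
    [0, 0.0353, -0.0181, 0, 0],
    [0, 0.0353, -0.0181, 0, 0],
    [0, 0.0353, -0.0181, 0, 0],
    [0, 0.0353, -0.0181, 0, 0],
    [0, 0.0353, -0.0181, 0, 0],
    [0, 0.0353, -0.0181, 0, 0],
    [0, 0.0353, -0.0181, 0, 0],
    [0, 0.0353, -0.0181, 0, 0],
    [0, 0.0353, -0.0181, 0, 0],
    [0, 0.0353, -0.0181, 0, 0],
    [0, 0, 0, 0.02, 0.09],
    [0, 0, 0, 0.02, 0.09],
    [0, 0, 0, 0, 0],
    [0, 0, 0, 0, 0]
  ]
}}

```text
time_s: 1.32
position: [0.4965, -0.2723, 0.1956]
tcp_rot: [[0.976, 0.218, -0.003], [0.218, -0.976, 0.002], [-0.002, -0.003, -1.0]]
force: [1.2, -1.5, 0.5]
opening: 1.002
grasp_force: 0.0
```

```bash
cat >> m.py <<'E'
E
python3 - <<'E'
import re
s=open('m.py').read(); i=s.index("fit('captop'"); open('f.py','w').write(s[:i])
E
python3 - <<'E'
from f import *
st()
im,d,P,c=grab('wrist'); np.savez('pics/w1.npz',im=im,P=P); cv2.imwrite('pics/w1.png',cv2.resize(im,(768,576))); np.savez('pics/w10.npz',im=im,P=P)
fit('captop',(.49,-.275),.12,.014,.030,('w1',)); fit('pile',(.49,-.275),.09,.068,.095,('w1',))
E
```

```text
t 1.3167 pos [ 0.4965 -0.2723  0.1956] open 1.0015687700200988 gf 0.0 F [ 1.2 -1.5  0.5]
[[0.976, 0.218, -0.003], [0.218, -0.976, 0.002], [-0.002, -0.003, -1.0]]
captop w1 5588 ctr 495.8 -274.7 size 180.3 84.3 yaw 13.32 zmed 0.0230
pile w1 3448 ctr 496.5 -274.3 size 100.3 38.8 yaw 13.66 zmed 0.0819
```

View pics/w1.png

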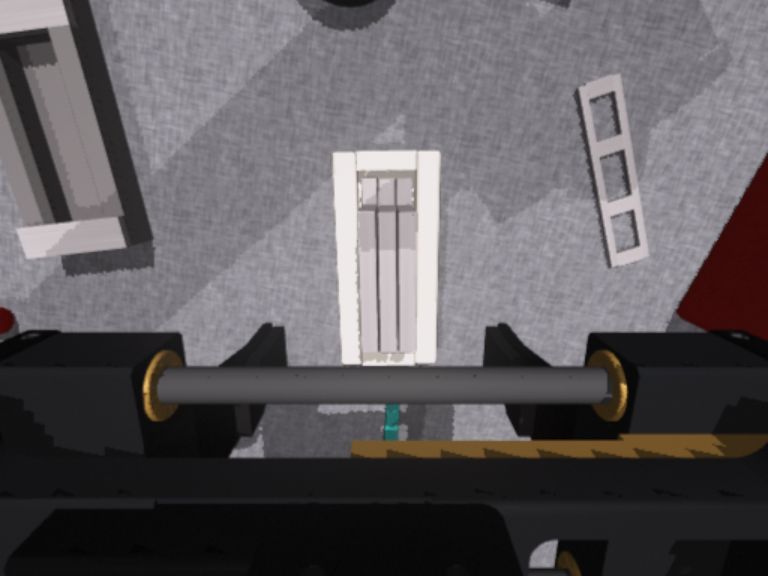

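The wrist picture shows the pile at (387,260) in its cap, and the fit agrees with the side camera to 1 mm. I'll align, descend and grip.

Request:
{"method": "send_rows", "body": {
  "plan": [
    [0, 0, 0.002, 0.036, -0.016],
    [0, 0, 0, 0.036, 0],
    [0, 0, 0, 0.036, 0],
    [0, 0, 0, 0.026, 0],
    [0, 0, 0, 0.012, 0],
    [0, 0, 0, 0, 0],
    [100, 0, 0, 0, 0],
    [120, 0, 0, 0, 0],
    [140, 0, 0, 0, 0],
    [255, 0, 0, 0, 0],
    [255, 0, 0, 0, 0],
    [255, 0, 0, 0, 0],
    [255, 0, 0, 0, 0],
    [255, 0, 0, 0, 0],
    [255, 0, 0, 0, 0],
    [255, 0, 0, 0, 0]
  ]
}}

```text
time_s: 2.7
position: [0.4974, -0.2747, 0.0506]
tcp_rot: [[0.973, 0.231, -0.0], [0.231, -0.973, 0.001], [-0.0, -0.001, -1.0]]
force: [-1.2, 1.3, 2.1]
opening: 0.413
grasp_force: 30.0
```

Request:
{"method": "send_rows", "body": {
  "plan": [
    [255, 0, 0, -0.01, 0],
    [255, 0, 0, -0.025, 0],
    [255, 0, 0, -0.03, 0],
    [255, 0, 0, -0.03, 0],
    [255, 0, 0, -0.03, 0],
    [255, 0, 0, -0.015, 0],
    [255, 0, 0, 0, 0],
    [255, 0.002, -0.03, 0, 0],
    [255, 0.002, -0.032, 0, 0],
    [255, 0.002, -0.032, 0, 0],
    [255, 0.002, -0.032, 0, 0],
    [255, 0.002, -0.032, 0, 0],
    [255, 0.002, -0.032, 0, 0],
    [255, 0.002, -0.028, 0, 0],
    [255, 0, 0, 0, -0.1],
    [255, 0, 0, 0, 0],
    [255, 0, 0, 0, 0]
  ]
}}

```text
time_s: 4.12
position: [0.4605, -0.0594, 0.1896]
tcp_rot: [[0.946, 0.325, -0.001], [0.325, -0.946, 0.0], [-0.001, -0.001, -1.0]]
force: [0.9, -0.3, -4.8]
opening: 0.409
grasp_force: 30.0
```

```bash
python3 - <<'E'
from f import *
st()
im,d,P,c=grab('wrist'); np.savez('pics/w20.npz',im=im,P=P); cv2.imwrite('pics/w2.png',cv2.resize(im,(768,576)))
fit('carrier',(.564,.002),.15,.022,.05,('w2',)); fit('plate',(.65,.03),.07,.022,.05,('w2',));fit('lip',(.47,-.03),.06,.034,.05,('w2',))
E
```

```text
t 4.1167 pos [ 0.4605 -0.0594  0.1896] open 0.40895043835299355 gf 29.998704402241856 F [ 0.9 -0.3 -4.8]
[[0.946, 0.325, -0.001], [0.325, -0.946, 0.0], [-0.001, -0.001, -1.0]]
carrier w2 7042 ctr 542.0 -6.3 size 180.3 80.2 yaw 19.01 zmed 0.0310
plate w2 2922 ctr 607.0 16.1 size 80.2 42.4 yaw -71.26 zmed 0.0310
lip w2 460 ctr 460.1 -8.5 size 30.7 24.8 yaw -72.51 zmed 0.0390
```

View pics/w2.png

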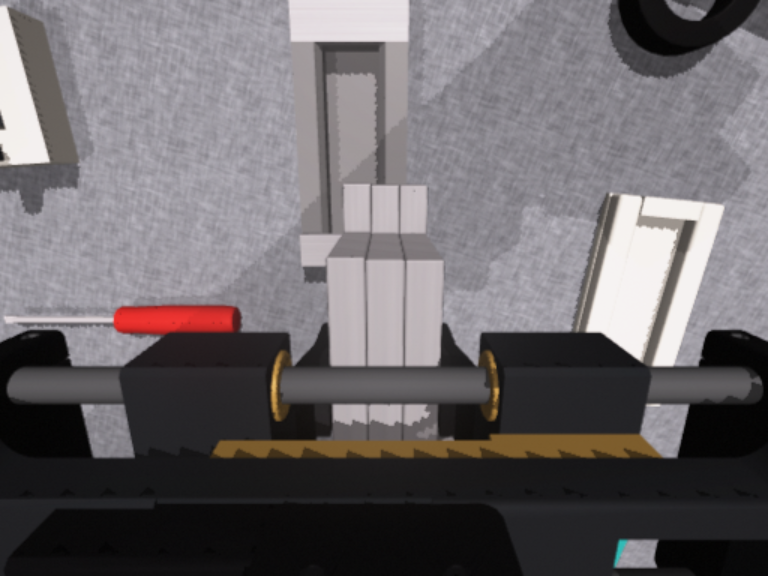

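The picture shows the pile held level (385,290), with the carrier behind it and its plate edge at row 42. Next I measure the edges along and across the carrier.

```bash
python3 - <<'E'
from f import *
P=np.load('pics/w20.npz')['P'].reshape(-1,3); P=P[np.isfinite(P).all(1)]
a=np.radians(19.1); ex=np.array([np.cos(a),np.sin(a)]); ey=np.array([-ex[1],ex[0]])
u=P[:,:2]@ex*1000; v=P[:,:2]@ey*1000; z=P[:,2]*1000
c=np.array([.5420,-.0063]); print('axis u,v',c@ex*1000,c@ey*1000)
v0=c@ey*1000
m=(abs(v-v0)<15)&(u>400)&(u<700)&(z>26)&(z<36); print('plate near u',np.percentile(u[m],[0,1,5,95,99,100]),m.sum())
for s in(1,-1):
    m=(u>480)&(u<580)&(z>27)&(z<34)&(s*(v-v0)>15)&(s*(v-v0)<50); print('wall',s,np.percentile(v[m]-v0,[0,2,50,98,100]) if m.sum() else 0)
m=(z>35.5)&(z<42)&(u>400)&(u<470)&(abs(v-v0)<45); print('lip u',np.percentile(u[m],[0,2,50,98,100]),'v',np.percentile(v[m]-v0,[0,2,98,100]))
# side0 & scene0
for n in('side0','scene0'):
    Q=np.load('pics/%s.npz'%n)['P'].reshape(-1,3); uu=Q[:,:2]@ex*1000; vv=Q[:,:2]@ey*1000; zz=Q[:,2]*1000
    m=(zz>26)&(zz<36)&(uu>400)&(uu<700)&(abs(vv-v0)<45)
    mm=m&(uu>500); k=mm&(abs(vv-v0)<14); print(n,'plate far',np.percentile(uu[mm],[98,100]),'near',np.percentile(uu[k],[0,3]),'vmid',np.percentile(vv[m]-v0,[1,99]))
    m=(zz>36)&(zz<44)&(uu>400)&(uu<480)&(abs(vv-v0)<45); print(' lip',np.percentile(uu[m],[0,5,50,95,100]))
# pile
s=read_state(); T=np.array(s['position']); t=np.array([T[:2]@ex,T[:2]@ey])*1000; print('tcp u,v',t)
m=(z>170)&(z<225)&(abs(u-t[0])<90)&(abs(v-t[1])<25)
print('top z',np.percentile(z[m],[1,50,99]))
for lo,hi in((205,222),(150,172)):
    m=(z>lo)&(z<hi)&(abs(u-t[0])<90)&(abs(v-t[1])<22)
    print('pile',lo,m.sum(),'u',np.percentile(u[m],[1,99]),'v',np.percentile(v[m],[1,99]),'z',np.median(z[m]))
E
```

```text
axis u,v 510.10083762581337 -183.30527939326677
plate near u [574.46210663 574.74824897 575.16459989 598.6639577  599.36081805
 599.78393701] 879
wall 1 [15.02434552 20.37233674 30.0776063  39.48756678 40.05058667]
wall -1 [-40.20775954 -39.67758028 -30.33443396 -20.41447097 -15.66731095]
lip u [419.97790643 420.25168477 434.31221731 444.00423232 444.17280001] v [ 9.09507363 11.52236307 39.49426931 39.94754366]
side0 plate far [642.99836831 646.77027955] near [574.43997011 574.87010556] vmid [-41.04778119  42.39405223]
 lip [418.99232637 420.3038741  432.27708965 444.87689573 479.80876173]
scene0 plate far [646.04128885 648.11994313] near [574.47956827 577.19215184] vmid [-38.53316681  41.33550464]
 lip [420.04525753 421.22069373 433.9850467  445.31360818 446.72440835]
tcp u,v [ 415.91524081 -207.52121947]
top z [177.08256647 220.89897117 222.67653969]
pile 205 7374 u [401.57548315 464.77249486] v [-224.97715316 -189.40776118] z 220.9516432663242
pile 150 1893 u [463.88152748 484.28076803] v [-224.85676838 -189.75104008] z 166.05400199594428
```

Request:
{"method": "send_rows", "body": {
  "plan": [
    [255, 0.0259, -0.006, 0, -0.002],
    [255, 0.0259, -0.006, 0, 0],
    [255, 0.0259, -0.006, 0, 0],
    [255, 0.0258, -0.0059, 0, 0],
    [255, 0, 0, 0.03, 0],
    [255, 0, 0, 0.03, 0],
    [255, 0, 0, 0.03, 0],
    [255, 0, 0, 0.014, 0],
    [255, 0, 0, 0.006, 0],
    [255, 0, 0, 0, 0],
    [255, 0, 0, 0, 0]
  ]
}}

```text
time_s: 5.08
position: [0.5517, -0.004, 0.0806]
tcp_rot: [[0.945, 0.327, 0.001], [0.327, -0.945, -0.0], [0.001, 0.0, -1.0]]
force: [0.8, 0.0, -5.5]
opening: 0.411
grasp_force: 30.0
```

```bash
cat >> f.py <<'E'
a=np.radians(19.1); ex=np.array([np.cos(a),np.sin(a)]); ey=np.array([-ex[1],ex[0]])
U0,V0=502.4,-183.3
def rel(s):
    p=np.array(s['position']); return np.round([p[:2]@ex*1000-U0,p[:2]@ey*1000-V0,p[2]*1000],1)
def cl(P):
    P=P.reshape(-1,3); P=P[np.isfinite(P).all(1)]; return P[:,:2]@ex*1000-U0,P[:,:2]@ey*1000-V0,P[:,2]*1000
E
python3 - <<'E'
from f import *
s=st(); print(rel(s))
im,d,P,c=grab('wrist'); np.savez('pics/w30.npz',im=im,P=P)
u,v,z=cl(P)
m=(abs(v)<30)&(u>60)&(u<100)&(z>45)&(z<62); print('foot',np.percentile(u[m],[1,99]),np.percentile(v[m],[1,99]),np.median(z[m]))
m=(z>27)&(z<35)&(u>72)&(u<145)&(abs(v)<45);print('plate',np.percentile(u[m],[1,99]),np.percentile(v[m],[1,99]),np.median(z[m]))
m=m&(v>-20); 
E
```

```text
t 5.0833 pos [ 0.5517 -0.004   0.0806] open 0.41125888465782523 gf 29.999063280411065 F [ 0.8  0.  -5.5]
[[0.945, 0.327, 0.001], [0.327, -0.945, -0.0], [0.001, 0.0, -1.0]]
[17.6 -1.  80.6]
foot [65.87659613 86.23365312] [-18.9966806   16.05593644] 57.12031435198943
plate [ 73.39703438 142.15028186] [-39.4171166   39.35851458] 31.068590992616635
```

Request:
{"method": "send_rows", "body": {
  "plan": [
    [255, 0, -0.0012, 0.003, 0],
    [255, 0, 0, 0.002, 0],
    [255, 0, 0, 0.002, 0],
    [255, 0, 0, 0.002, 0],
    [255, 0, 0, 0.001, 0],
    [255, 0, 0, 0.001, 0],
    [255, 0, 0, 0.001, 0],
    [255, 0, 0, 0, 0]
  ]
}}

```text
time_s: 5.8
position: [0.5487, -0.0027, 0.0704]
tcp_rot: [[0.944, 0.329, -0.003], [0.329, -0.944, -0.001], [-0.003, 0.0, -1.0]]
force: [-8.2, -4.7, 9.9]
opening: 0.407
grasp_force: 30.0
```

```bash
cat >> f.py <<'E'
def tilt():
    s=st(); print('TCP',rel(s))
    im,d,P,c=grab('wrist'); u,v,z=cl(P); t=rel(s)
    for nm,lo,hi in(('body',-20,48),('foot',52,90)):
        m=(abs(v-t[1])<17)&(u-t[0]>lo)&(u-t[0]<hi)&((z>t[2]+12) if nm=='body' else (z>34))&(z<t[2]+60)
        if m.sum()<30: print(nm,m.sum()); continue
        for k,(b0,b1) in enumerate(((-17,-8),(-4,4),(8,17))):
            q=m&(v-t[1]>b0)&(v-t[1]<b1)
            if q.sum()<20: continue
            A=np.c_[u[q],np.ones(q.sum())]; r=np.linalg.lstsq(A,z[q],rcond=None)[0]
            e=z[q]-A@r; g=abs(e)<3; r=np.polyfit(u[q][g],z[q][g],1)
            print(nm,k,'n',g.sum(),'deg %.1f'%np.degrees(np.arctan(r[0])),'u %.1f..%.1f'%tuple(np.percentile(u[q],[1,99])),'z %.1f..%.1f'%tuple(np.percentile(z[q],[1,99])),'v',np.round(np.median(v[q]),1))
    return im,u,v,z
E
python3 - <<'E'
from f import *
im,*_=tilt(); a,d=capture('side'); b,_=capture('scene')
a=cv2.resize(a[150:230,210:320],(770,560)); cv2.imwrite('pics/s3.png',a)
E
```

```text
t 5.8 pos [ 0.5487 -0.0027  0.0704] open 0.4068441929287586 gf 29.999067750759423 F [-8.2 -4.7  9.9]
[[0.944, 0.329, -0.003], [0.329, -0.944, -0.001], [-0.003, 0.0, -1.0]]
TCP [15.2  1.2 70.4]
body 0 n 1620 deg 2.8 u 0.9..62.7 z 84.8..105.9 v -11.3
body 1 n 1422 deg 2.7 u 1.1..62.8 z 84.8..106.0 v 1.2
body 2 n 1783 deg 3.2 u 0.9..63.1 z 89.7..106.1 v 13.7
foot 0 n 427 deg 1.9 u 67.3..85.4 z 40.5..52.8 v -11.2
foot 1 n 373 deg 1.1 u 67.3..85.9 z 34.5..52.6 v 1.2
foot 2 n 446 deg 1.7 u 67.3..86.5 z 34.9..52.7 v 13.6
```

View pics/s3.png

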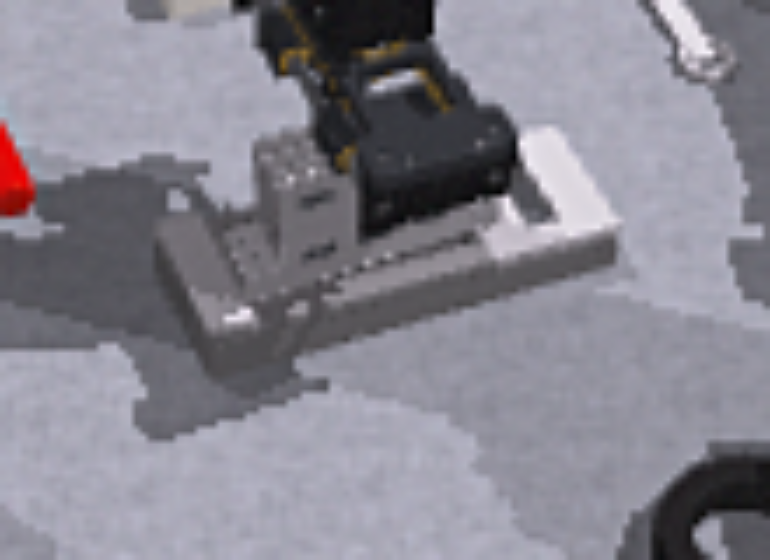

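The side crop shows the pile in the pocket area with the left end inside the lip. The tilt has started at 2.7°, with all three moving together. The foot isn't sliding on the edge, so I'll follow its arc: back along x while lowering.

Request:
{"method": "send_rows", "body": {
  "plan": [
    [255, -0.002, 0.0006, 0.001, 0],
    [255, -0.001, 0.0006, 0.001, 0],
    [255, -0.001, 0, 0.001, 0],
    [255, -0.001, 0, 0.001, 0],
    [255, -0.001, 0, 0.001, 0],
    [255, -0.001, 0, 0.001, 0],
    [255, 0, 0, 0, 0],
    [255, 0, 0, 0, 0]
  ]
}}

```text
time_s: 6.62
position: [0.5443, -0.0049, 0.0636]
tcp_rot: [[0.944, 0.329, 0.001], [0.329, -0.944, 0.0], [0.001, -0.0, -1.0]]
force: [-3.8, 3.0, 5.4]
opening: 0.411
grasp_force: 30.0
```

```bash
python3 - <<'E'
from f import *
tilt()
E
```

```text
t 6.6167 pos [ 0.5443 -0.0049  0.0636] open 0.41111207778527387 gf 30.002144838217646 F [-3.8  3.   5.4]
[[0.944, 0.329, 0.001], [0.329, -0.944, 0.0], [0.001, -0.0, -1.0]]
TCP [10.3  0.6 63.6]
body 0 n 901 deg 5.3 u -4.6..57.9 z 78.3..104.1 v -11.9
body 1 n 804 deg 5.3 u -4.6..57.9 z 78.4..104.1 v 0.6
body 2 n 1117 deg 6.9 u -4.7..58.1 z 81.3..104.2 v 13.1
foot 0 n 488 deg 3.9 u 62.4..85.6 z 35.2..53.7 v -11.9
foot 1 n 409 deg 1.6 u 62.3..85.6 z 35.0..53.3 v 0.6
foot 2 n 466 deg -0.1 u 62.5..86.2 z 34.7..55.0 v 13.1
```

Request:
{"method": "send_rows", "body": {
  "plan": [
    [255, 0, 0, -0.0015, 0],
    [255, 0, 0, -0.0005, 0],
    [255, -0.004, 0, 0, 0],
    [255, -0.004, 0, 0, 0],
    [255, -0.004, 0, 0, 0],
    [255, -0.003, 0, 0, 0],
    [255, -0.001, 0, 0, 0],
    [255, 0, 0, 0, 0],
    [255, 0, 0, 0, 0]
  ]
}}

```text
time_s: 7.42
position: [0.5292, -0.0108, 0.0646]
tcp_rot: [[0.945, 0.328, 0.0], [0.328, -0.945, -0.0], [0.0, 0.0, -1.0]]
force: [0.8, 0.4, -5.9]
opening: 0.413
grasp_force: 30.0
```

```bash
python3 - <<'E'
from f import *
tilt()
E
```

```text
t 7.4167 pos [ 0.5292 -0.0108  0.0646] open 0.4127127567305702 gf 29.985541189089417 F [ 0.8  0.4 -5.9]
[[0.945, 0.328, 0.0], [0.328, -0.945, -0.0], [0.0, 0.0, -1.0]]
TCP [-5.9 -0.1 64.6]
body 0 n 867 deg 4.9 u -21.0..41.7 z 78.8..105.0 v -12.6
body 1 n 793 deg 5.5 u -21.0..41.7 z 79.9..104.8 v -0.1
body 2 n 1133 deg 6.9 u -20.9..41.8 z 82.2..105.0 v 12.4
foot 0 n 486 deg 4.3 u 46.3..69.3 z 36.0..54.1 v -12.7
foot 1 n 391 deg 1.8 u 46.2..69.3 z 35.3..54.4 v -0.1
foot 2 n 508 deg 1.4 u 46.3..69.9 z 35.2..55.7 v 12.4
```

Request:
{"method": "send_rows", "body": {
  "plan": [
    [255, 0, 0, 0.001, 0],
    [255, 0.0004, 0, 0.001, 0],
    [255, 0.0006, 0, 0.001, 0],
    [255, 0.0006, 0, 0.001, 0],
    [255, 0.0006, 0, 0.001, 0],
    [255, 0.0006, 0, 0.001, 0],
    [255, 0.0006, 0, 0.001, 0],
    [255, 0, 0, 0, 0]
  ]
}}

```text
time_s: 8.13
position: [0.533, -0.0095, 0.0581]
tcp_rot: [[0.944, 0.329, 0.001], [0.329, -0.944, -0.0], [0.001, 0.001, -1.0]]
force: [0.1, 0.1, 3.2]
opening: 0.414
grasp_force: 30.0
```

```bash
python3 - <<'E'
from f import *
tilt()
E
```

```text
t 8.1333 pos [ 0.533  -0.0095  0.0581] open 0.41424622357359114 gf 30.000083595514297 F [0.1 0.1 3.2]
[[0.944, 0.329, 0.001], [0.329, -0.944, -0.0], [0.001, 0.001, -1.0]]
TCP [-1.9 -0.1 58.1]
body 0 n 1095 deg 4.7 u -16.3..45.6 z 71.9..97.1 v -12.6
body 1 n 952 deg 4.8 u -16.5..45.6 z 72.4..97.0 v -0.1
body 2 n 1358 deg 5.7 u -16.5..45.8 z 75.0..97.2 v 12.4
foot 0 n 491 deg 5.7 u 50.2..70.4 z 35.4..45.2 v -12.6
foot 1 n 434 deg 5.5 u 50.2..70.4 z 36.1..45.3 v -0.1
foot 2 n 509 deg 5.7 u 50.2..70.9 z 36.7..45.7 v 12.4
```

Request:
{"method": "send_rows", "body": {
  "plan": [
    [255, -0.0005, 0, 0.001, 0],
    [255, 0.0004, 0, 0.001, 0],
    [255, 0.0005, 0, 0.001, 0],
    [255, 0.0006, 0, 0.001, 0],
    [255, 0.0006, 0, 0.001, 0],
    [255, 0.0006, 0, 0.001, 0],
    [255, 0.0006, 0, 0.001, 0],
    [255, 0, 0, 0, 0]
  ]
}}

```text
time_s: 8.85
position: [0.537, -0.0086, 0.0521]
tcp_rot: [[0.945, 0.328, 0.005], [0.328, -0.945, -0.0], [0.004, 0.002, -1.0]]
force: [1.0, 2.4, 10.5]
opening: 0.412
grasp_force: 30.0
```

```bash
python3 - <<'E'
from f import *
tilt()
E
```

```text
t 8.85 pos [ 0.537  -0.0086  0.0521] open 0.41186905229786835 gf 30.00032254960388 F [ 1.   2.4 10.5]
[[0.945, 0.328, 0.005], [0.328, -0.945, -0.0], [0.004, 0.002, -1.0]]
TCP [ 2.2 -0.5 52.1]
body 0 n 1623 deg 2.0 u -11.2..49.5 z 66.5..88.4 v -13.0
body 1 n 1441 deg 2.0 u -11.2..49.5 z 66.6..88.4 v -0.5
body 2 n 1765 deg 2.3 u -11.2..50.1 z 67.8..88.2 v 12.0
foot 0 n 62 deg 1.4 u 56.3..70.1 z 34.0..35.4 v -13.4
foot 1 n 50 deg 0.3 u 56.5..70.7 z 34.0..35.1 v 0.1
foot 2 n 57 deg 0.1 u 54.6..71.6 z 34.0..35.3 v 11.9
```

Request:
{"method": "send_rows", "body": {
  "plan": [
    [255, 0.0003, 0, 0.001, 0],
    [255, 0.0003, 0, 0.001, 0],
    [255, 0, 0, 0, 0],
    [140, 0, 0, 0, 0],
    [130, 0, 0, 0, 0],
    [120, 0, 0, 0, 0],
    [110, 0, 0, 0, 0],
    [100, 0, 0, 0, 0],
    [100, 0, 0, 0, 0]
  ]
}}

```text
time_s: 9.65
position: [0.5354, -0.0085, 0.0483]
tcp_rot: [[0.945, 0.329, -0.0], [0.329, -0.945, 0.0], [-0.0, -0.0, -1.0]]
force: [0.7, 0.1, 0.0]
opening: 0.591
grasp_force: 0.0
```

```bash
python3 - <<'E'
from f import *
tilt()
E
```

```text
t 9.65 pos [ 0.5354 -0.0085  0.0483] open 0.5906261861134953 gf 0.0 F [0.7 0.1 0. ]
[[0.945, 0.329, -0.0], [0.329, -0.945, 0.0], [-0.0, -0.0, -1.0]]
TCP [ 0.8  0.1 48.3]
body 0 n 1798 deg 0.1 u -11.7..48.3 z 80.7..83.3 v -12.4
body 1 n 1578 deg -0.0 u -11.8..48.5 z 80.8..83.4 v 0.0
body 2 n 1711 deg 0.0 u -11.8..48.3 z 80.5..83.3 v 12.4
foot 0
```

Request:
{"method": "send_rows", "body": {
  "plan": [
    [0, 0, 0, -0.02, 0],
    [0, 0, 0, -0.035, 0],
    [0, 0, 0, -0.035, 0],
    [0, 0, 0, -0.035, 0],
    [0, 0, 0, -0.025, 0],
    [0, 0.006, -0.037, 0, 0],
    [0, 0.006, -0.037, 0, 0],
    [0, 0.006, -0.037, 0, 0],
    [0, 0.006, -0.037, 0, 0],
    [0, 0.006, -0.037, 0, 0],
    [0, 0.006, -0.037, 0, 0],
    [0, 0.006, -0.037, 0, -0.05],
    [0, 0, 0, 0, 0],
    [0, 0, 0, 0, 0]
  ]
}}

```text
time_s: 10.87
position: [0.4892, 0.2518, 0.1984]
tcp_rot: [[0.925, 0.379, -0.0], [0.379, -0.925, -0.0], [-0.0, 0.0, -1.0]]
force: [-0.5, -0.4, -0.1]
opening: 0.997
grasp_force: 0.0
```

```bash
python3 - <<'E'
from f import *
st()
im,d,P,c=grab('wrist'); np.savez('pics/w40.npz',im=im,P=P); cv2.imwrite('pics/w4.png',cv2.resize(im,(768,576)))
fit('stand',(.49,.25),.08,.024,.036,('w4',)); fit('key',(.49,.25),.08,.058,.08,('w4',)); fit('spray',(.62,.436),.06,.15,.19,('w4',))
E
```

```text
t 10.8667 pos [0.4892 0.2518 0.1984] open 0.9974072149661807 gf 0.0 F [-0.5 -0.4 -0.1]
[[0.925, 0.379, -0.0], [0.379, -0.925, -0.0], [-0.0, 0.0, -1.0]]
stand w4 3540 ctr 489.1 250.7 size 100.5 70.1 yaw 22.70 zmed 0.0311
key w4 1102 ctr 490.6 250.9 size 94.8 13.5 yaw 22.11 zmed 0.0689
spray w4 0
```

View pics/w4.png

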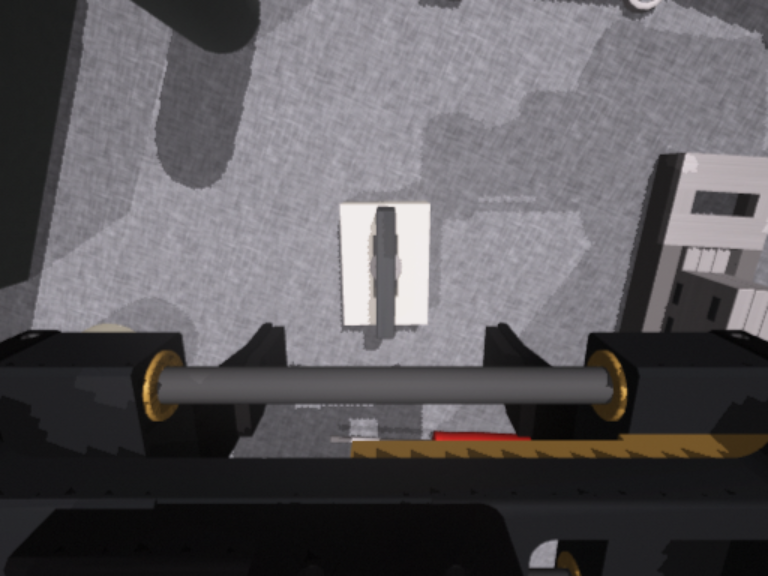

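The wrist picture shows the key in its stand at (386,272) and the slot at (725,203), with the brackets' feet home in the pocket. I'll descend and grip the key.

Request:
{"method": "send_rows", "body": {
  "plan": [
    [0, 0.0006, 0.0012, 0.036, 0.003],
    [60, 0, 0, 0.036, 0],
    [120, 0, 0, 0.036, 0],
    [120, 0, 0, 0.025, 0],
    [120, 0, 0, 0.011, 0],
    [150, 0, 0, 0, 0],
    [180, 0, 0, 0, 0],
    [200, 0, 0, 0, 0],
    [255, 0, 0, 0, 0],
    [255, 0, 0, 0, 0],
    [255, 0, 0, 0, 0],
    [255, 0, 0, 0, 0],
    [255, 0, 0, 0, 0],
    [255, 0, 0, 0, 0]
  ]
}}

```text
time_s: 12.08
position: [0.4913, 0.2494, 0.0551]
tcp_rot: [[0.928, 0.373, 0.001], [0.373, -0.928, 0.0], [0.001, -0.0, -1.0]]
force: [-0.4, 1.0, 4.1]
opening: 0.159
grasp_force: 30.0
```

Request:
{"method": "send_rows", "body": {
  "plan": [
    [255, 0, 0, -0.015, 0],
    [255, 0, 0, -0.035, 0],
    [255, 0, 0, -0.04, 0],
    [255, 0, 0, -0.04, 0],
    [255, 0.006, 0.0388, 0, 0],
    [255, 0.006, 0.0388, 0, 0],
    [255, 0.006, 0.0388, 0, 0],
    [255, 0.006, 0.0388, 0, 0],
    [255, 0.006, 0.0388, 0, 0],
    [255, 0.006, 0.0388, 0, 0],
    [255, 0.006, 0.0388, 0, 0],
    [255, 0.006, 0.0388, 0, 0],
    [255, 0, 0, 0, -0.117],
    [255, 0, 0, 0, -0.117],
    [255, 0, 0, 0, -0.117],
    [255, 0, 0, 0, -0.117],
    [255, 0, 0, 0, -0.117],
    [255, 0, 0, 0, -0.117],
    [255, 0, 0, 0, -0.117],
    [255, 0, 0, 0, -0.117]
  ]
}}

```text
time_s: 13.75
position: [0.6507, -0.021, 0.1838]
tcp_rot: [[0.245, 0.97, -0.002], [0.97, -0.245, 0.0], [-0.0, -0.002, -1.0]]
force: [0.6, -0.4, -1.7]
opening: 0.164
grasp_force: 30.0
```

Request:
{"method": "send_rows", "body": {
  "plan": [
    [255, 0, 0, 0, -0.117],
    [255, 0, 0, 0, -0.117],
    [255, 0, 0, 0, -0.117],
    [255, 0, 0, 0, -0.117],
    [255, 0, 0, 0, -0.117],
    [255, 0, 0, 0, 0],
    [255, 0, 0, 0, 0],
    [255, 0, 0, 0, 0]
  ]
}}

```text
time_s: 14.42
position: [0.651, -0.021, 0.1842]
tcp_rot: [[-0.324, 0.946, -0.001], [0.946, 0.324, 0.0], [0.0, -0.001, -1.0]]
force: [-0.6, 0.4, -1.1]
opening: 0.165
grasp_force: 30.0
```

```bash
python3 - <<'E'
from f import *
s=st(); print(rel(s), np.degrees(np.arctan2(s['tcp_rot'][1][0],s['tcp_rot'][0][0])))
im,d,P,c=grab('wrist'); np.savez('pics/w50.npz',im=im,P=P); cv2.imwrite('pics/w5.png',cv2.resize(im,(768,576)))
E
```

```text
t 14.4167 pos [ 0.651  -0.021   0.1842] open 0.1653179582068828 gf 29.99834507703781 F [-0.6  0.4 -1.1]
[[-0.324, 0.946, -0.001], [0.946, 0.324, 0.0], [0.0, -0.001, -1.0]]
[105.9 -49.6 184.2] 108.8833833292109
```

View pics/w5.png

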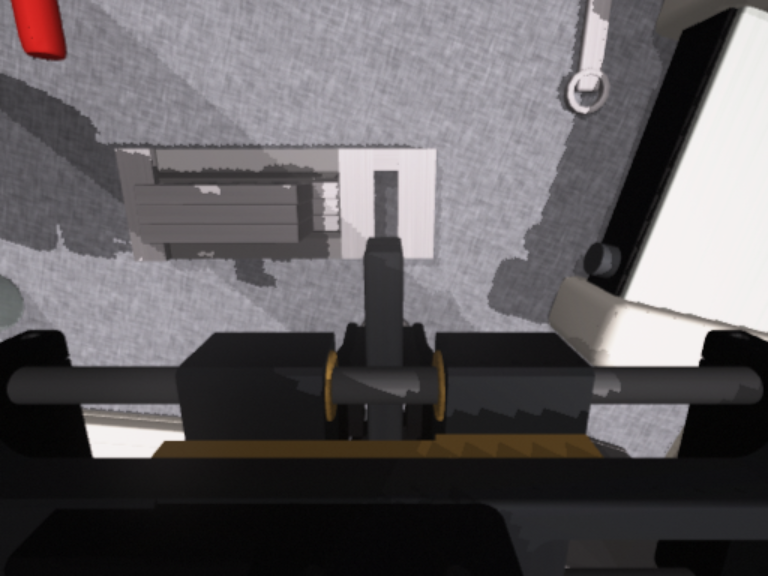

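The picture shows the slot at (386,205) in the plate and the key bar at (384,290), lined up. Next: slot and bar coordinates.

```bash
python3 - <<'E'
from f import *
u,v,z=cl(np.load('pics/w50.npz')['P'])
m=(z>26)&(z<36)&(u>74)&(u<150)&(abs(v)<45)
print('plate u',np.percentile(u[m],[.5,99.5]),'v hi',np.percentile(v[m],99.5),'z',np.median(z[m]))
b=m&(v>2)&(v<20)&(u<106); print('slot left edge u',np.percentile(u[b],99)); b=m&(v>2)&(v<20)&(u>106); print('right',np.percentile(u[b],1))
b=m&(u>100)&(u<113); print('slot far v',np.percentile(v[b],[0,2]))
b=(z>180)&(z<215)&(v>-50)&(v<30)&(abs(u-106)<25); print('bar u',np.percentile(u[b],[1,50,99]),'v max',np.percentile(v[b],99.5),'z',np.percentile(z[b],[50,95]))
for lo in(-38,-28,-18,-8): 
    q=b&(v>lo)&(v<lo+8); print(lo,np.percentile(u[q],[3,97]).round(1),q.sum())
b=(z>40)&(z<100)&(u<75)&(u>-75)&(abs(v)<25); print('brk z',np.percentile(z[b],[5,50,95]),'u',np.percentile(u[b],[1,99]),np.percentile(v[b],[1,99]))
E
```

```text
plate u [ 74.31770229 142.87410721] v hi 39.6882342877801 z 31.109540925404907
slot left edge u 98.18152359092043
right 116.9590852853574
slot far v [25.27414011 25.28717895]
bar u [ 90.29640322 105.89696581 121.90129485] v max -2.4100464491763156 z [197.77020848 205.57538963]
-38 [ 99.3 112.5] 338
-28 [ 98.9 112.4] 363
-18 [ 99.1 112.3] 383
-8 [ 99.6 112.2] 402
brk z [57.86314825 81.8678226  83.03635619] u [-47.01343752  52.56731559] [-18.37572213  16.70862388]
```

Request:
{"method": "send_rows", "body": {
  "plan": [
    [255, 0.025, 0.0007, 0, -0.003],
    [255, 0.025, 0.0007, 0, 0],
    [255, 0, 0, 0.036, 0],
    [255, 0, 0, 0.036, 0],
    [255, 0, 0, 0.018, 0],
    [255, 0, 0, 0, 0],
    [255, 0, 0, 0, 0]
  ]
}}

```text
time_s: 15.05
position: [0.6357, 0.0267, 0.0937]
tcp_rot: [[-0.328, 0.945, -0.002], [0.945, 0.328, 0.0], [0.001, -0.002, -1.0]]
force: [0.7, 0.7, -0.9]
opening: 0.167
grasp_force: 30.0
```

```bash
python3 - <<'E'
from f import *
s=st(); print(rel(s), np.degrees(np.arctan2(s['tcp_rot'][1][0],s['tcp_rot'][0][0])))
im,d,P,c=grab('wrist'); cv2.imwrite('pics/w6.png',cv2.resize(im[:230],(768,345))); u,v,z=cl(P)
m=(z>26)&(z<36)&(u>70)&(u<150)&(abs(v)<45)
print('plate u',np.percentile(u[m],[.5,99.5]),'v hi',np.percentile(v[m],99.5))
b=m&(u>101)&(u<112); print('slot far v',np.percentile(v[b],[0,2]))
b=(z>75)&(z<120)&(abs(v)<60)&(abs(u-106)<25)
for lo in(10,20,30,40):
    q=b&(v>lo)&(v<lo+9); print(lo,np.percentile(u[q],[3,97]).round(1) if q.sum() else 0,q.sum())
print('bar end',np.percentile(v[b],99.5))
for lo in range(10,30,4):
    q=m&(v>lo)&(v<lo+4); print(lo, u[q&(u<107)].max() if (q&(u<107)).any() else 0, u[q&(u>107)].min() if (q&(u>107)).any() else 0)
E
```

```text
t 15.05 pos [0.6357 0.0267 0.0937] open 0.16689147198157214 gf 29.998444318771362 F [ 0.7  0.7 -0.9]
[[-0.328, 0.945, -0.002], [0.945, 0.328, 0.0], [0.001, -0.002, -1.0]]
[107.1   0.6  93.7] 109.14666392075488
plate u [ 70.35926307 142.76360004] v hi 39.986976116907634Traceback (most recent call last):
  File "<stdin>", line 6, in <module>
    return _quantile_unchecked(
        a, q, axis, out, overwrite_input, method, keepdims, weights)
    return _ureduce(a,
                    func=_quantile_ureduce_func,
    ...<5 lines>...
                    overwrite_input=overwrite_input,
                    method=method)
    r = func(a, **kwargs)
    result = _quantile(arr,
                       quantiles=q,
    ...<2 lines>...
                       out=out,
                       weights=wgt)
    slices_having_nans = np.isnan(arr[-1, ...])
                                  ~~~^^^^^^^^^
IndexError: index -1 is out of bounds for axis 0 with size 0
```

View pics/w6.png

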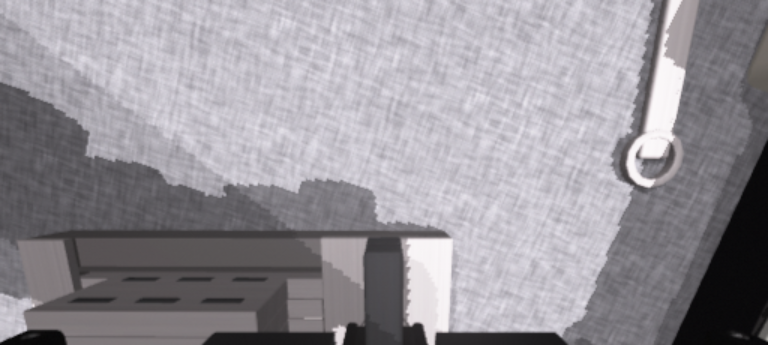

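The view shows the bar centred over the now hidden slot at (384,290). I'll lower with a force check.

Request:
{"method": "send_rows", "body": {
  "plan": [
    [255, 0, 0, 0.01, 0],
    [255, 0, 0, 0.004, 0],
    [255, 0, 0, 0.003, 0],
    [255, 0, 0, 0.002, 0],
    [255, 0, 0, 0.002, 0],
    [255, 0, 0, 0, 0]
  ]
}}

```text
time_s: 15.6
position: [0.6362, 0.0266, 0.0734]
tcp_rot: [[-0.329, 0.944, -0.0], [0.944, 0.329, 0.0], [0.0, -0.0, -1.0]]
force: [-0.6, 0.1, -1.2]
opening: 0.163
grasp_force: 30.0
```

Request:
{"method": "send_rows", "body": {
  "plan": [
    [255, 0, 0, 0.005, 0],
    [255, 0, 0, 0.005, 0],
    [255, 0, 0, 0.003, 0],
    [255, 0, 0, 0.002, 0],
    [255, 0, 0, 0.001, 0],
    [255, 0, 0, 0.001, 0],
    [255, 0, 0, 0.001, 0],
    [255, 0, 0, 0, 0],
    [255, 0, 0, 0, 0]
  ]
}}

```text
time_s: 16.35
position: [0.6363, 0.0266, 0.0556]
tcp_rot: [[-0.329, 0.944, 0.0], [0.944, 0.329, -0.0], [-0.0, 0.0, -1.0]]
force: [0.1, -0.7, -1.2]
opening: 0.167
grasp_force: 30.0
```

Request:
{"method": "send_rows", "body": {
  "plan": [
    [255, 0, 0, 0.0006, 0],
    [255, 0, 0, 0, 0],
    [255, 0, 0, 0, 0.05],
    [255, 0, 0, 0, 0.117],
    [255, 0, 0, 0, 0.117],
    [255, 0, 0, 0, 0.117],
    [255, 0, 0, 0, 0.117],
    [255, 0, 0, 0, 0.117],
    [255, 0, 0, 0, 0.117],
    [255, 0, 0, 0, 0.117],
    [255, 0, 0, 0, 0.117],
    [255, 0, 0, 0, 0.117],
    [255, 0, 0, 0, 0.117],
    [255, 0, 0, 0, 0.117],
    [255, 0, 0, 0, 0.117],
    [255, 0, 0, 0, 0.117],
    [255, 0, 0, 0, 0],
    [255, 0, 0, 0, 0]
  ]
}}

```text
time_s: 17.85
position: [0.6365, 0.0266, 0.0552]
tcp_rot: [[0.944, 0.331, 0.001], [0.331, -0.944, -0.0], [0.001, 0.0, -1.0]]
force: [-0.2, -0.3, 1.0]
opening: 0.167
grasp_force: 30.0
```

```bash
python3 - <<'E'
from f import *
s=st(); print(rel(s), np.degrees(np.arctan2(s['tcp_rot'][1][0],s['tcp_rot'][0][0])))
E
```

```text
t 17.85 pos [0.6365 0.0266 0.0552] open 0.16682348437763342 gf 29.999399185180664 F [-0.2 -0.3  1. ]
[[0.944, 0.331, 0.001], [0.331, -0.944, -0.0], [0.001, 0.0, -1.0]]
[107.8   0.2  55.2] 19.350483049592913
```

Turned, with the collar on the plate. I'll release, rise and check.

Request:
{"method": "send_rows", "body": {
  "plan": [
    [190, 0, 0, 0, 0],
    [170, 0, 0, 0, 0],
    [150, 0, 0, 0, 0],
    [120, 0, 0, 0, 0],
    [60, 0, 0, 0, 0],
    [0, 0, 0, 0, 0],
    [0, 0, 0, -0.01, 0],
    [0, 0, 0, -0.03, 0],
    [0, 0, 0, -0.035, 0],
    [0, 0, 0, -0.035, 0],
    [0, 0, 0, -0.035, 0],
    [0, -0.03, 0, 0, 0],
    [0, -0.03, 0, 0, 0],
    [0, 0, 0, 0, 0],
    [0, 0, 0, 0, 0]
  ]
}}

```text
time_s: 19.1
position: [0.5781, 0.0068, 0.2009]
tcp_rot: [[0.945, 0.328, -0.0], [0.328, -0.945, 0.0], [-0.0, -0.0, -1.0]]
force: [1.1, 0.3, 0.1]
opening: 0.995
grasp_force: 0.0
```

```bash
python3 - <<'E'
from f import *
s=st(); print(rel(s))
im,d,P,c=grab('wrist'); np.savez('pics/w70.npz',im=im,P=P); cv2.imwrite('pics/w7.png',cv2.resize(im,(768,576))); u,v,z=cl(P)
fit('key',(.635,.026),.06,.06,.08,('w7',)); 
m=(z>55)&(z<75)&(u>55)&(u<160)&(abs(v)<25); print('key UV',np.percentile(u[m],[1,99]),np.percentile(v[m],[1,99]),np.median(z[m]))
m=(z>75)&(z<95)&(u<60)&(u>-60)&(abs(v)<25); print('brk',np.percentile(u[m],[1,99]),np.percentile(v[m],[1,99]),np.percentile(z[m],[2,50,98]))
m=(z>22)&(z<36)&(u<72)&(u>52)&(abs(v)<19); print('feet',np.percentile(z[m],[2,50,98]) if m.any() else 0,m.sum())
E
```

```text
t 19.1 pos [0.5781 0.0068 0.2009] open 0.994599428947228 gf 0.0 F [1.1 0.3 0.1]
[[0.945, 0.328, -0.0], [0.328, -0.945, 0.0], [-0.0, -0.0, -1.0]]
[ 46.1   0.5 200.9]
key w7 1406 ctr 632.4 22.4 size 103.5 35.4 yaw 18.04 zmed 0.0690
key UV [ 60.93592111 153.41354405] [-6.93324778  6.52635824] 68.99209774304462
brk [-17.84237639  51.54414204] [-18.99987515  16.17915441] [79.98338725 81.92735039 83.319771  ]
feet [25.367218   27.06160982 29.84704015] 258
```

View pics/w7.png

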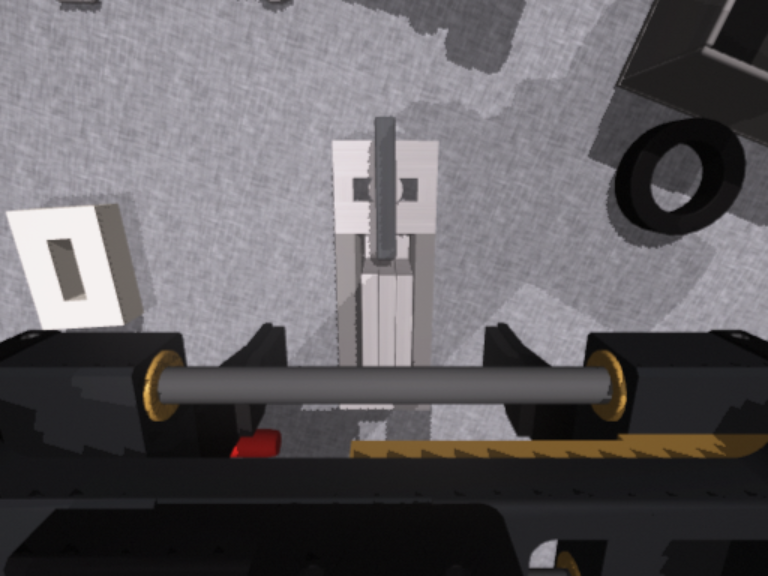

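The key lies along the carrier at (383,190), with its top at 68 mm and its toe over the feet. The foot tops read 26 mm and the bracket tops 81 mm, so everything is home.

```bash
python3 -c "from h import *; print(hand_in())"
```

```text
the job is handed in; nothing more can be done
None
```

The three brackets are in the carrier pocket with their feet under the lip, the key is locked along the carrier over their other feet, and I handed the job in at about 19 s; the hand-in returned no verdict.

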